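# Put the dauber back into its slanted dye bottle

### The arm

A 7-joint arm with a two-finger parallel gripper is mounted at the origin on the work surface. World frame = base frame: x ahead of the robot, y to its left, z up, the work surface at z = 0. Lengths are in mm, angles in rad, forces in N, time in s.
With the tool pointing down it reaches from about 400 to 850 mm from the base axis. Payload 6.9 kg.
Tool frame: the origin (TCP) lies on the front face of the gripper's body, between the roots of the fingers; the fingertips stand 73 mm ahead of it and the grasp point (between the pads) lies 54 mm ahead of it; z points along the fingers, x is the direction in which the jaws open and shut, and the axes are right-handed (so a half turn about z gives the same grasp; the last joint's range is limited). The gripper opens to 85 mm and grips with 20 to 120 N. Pads are 22 mm wide; open, the fingers measure 114 mm over their backs; the gripper's body (76 mm by 85 mm) begins 54 mm behind the grasp point. The pads swing forward as they close: fully open they stand 13 mm farther back than shut.
Start: joints at [1.206, 0.507, -0.238, 1.5, 0.126, 1.149, -0.155], TCP at [283.47, -557.009, 303.875] pointing down, gripper open.
Joint ranges: [-3.08, 3.08], [-0.24, 2.05], [-1.43, 1.35], [0, 2.5], [-1.52, 4.66], [0.17, 1.96], [-2.89, 2.89]. Speed limits (rad/s): [2.39, 2.39, 3.14, 3.14, 3.14, 3.14, 3.14].

### API

Orientations are given as [roll, pitch, yaw] about the fixed x, y, z axes, in that order (R = Rz(yaw) Ry(pitch) Rx(roll)).
In Python, from bench import get_state, get_image, camera_params, finish_job gives the robot as it stands.
- The arm moves only by the tool step_arm, never from a script. Its argument "plan" is a list of rows, each a list of 5 numbers: the shift along the tool's x, y, z in mm, then the turn about the tool's z in degrees, then the gripper's target within -1 to 1 (fully open at 1, half-way at 0, shut at -1). A call has exactly 5 rows; each row shifts and turns the commanded pose from where the row before left it, along the tool's axes as they then stand; what a row does not reach is not made up. A row lasts 1/8 s, in which the tool goes at most 62.5 mm and 10.7 degrees, less where a joint would pass 70% of its speed; a pose out of reach is approached as far as the arm can. A call with a gripper value outside its range is refused whole. The fingers move at their own pace and stop on an object; "force" is the grip in N (left out, the last holds). Time passes only in rows, so rows that do not move let the fingers close, or fill a call up. It gives the time, the measured TCP pose, the force and the opening at its end, in the units of the state.
- get_state(): the state, without advancing time (a new reading comes with each control period).
- get_image(name): name is "scene" or "top"; returns the picture (480x640x3 uint8, red, green, blue); there is no depth.
- camera_params(name): a dict with "K" (3x3 intrinsics, pixels), "D" ([k1, k2, p1, p2, k3] as OpenCV has them; the pictures are not rectified), "extrinsics" (4x4, takes a point from world to camera coordinates). Camera axes: x right, y down, z forward; pixel columns grow to the right and rows downward; lengths in mm; the calibration is good to about 2 mm. A picture is of the moment at which its call begins. camera_params takes no time and is no camera call.
- finish_job(): hands the job in, once; it reports no verdict.
The state is a dict: "clock": time; "joint_pos": joint angles; "dq": joint speeds; "effort": joint torques, N m; "eef_pos": TCP position; "tcp_rot": TCP orientation; "force": force on the tool from outside, world axes, zero at the start; "torque": the same for the moment, N m; "finger_gap": finger opening in mm.
Only numpy, scipy, OpenCV 4.12 (cv2) and the standard library are available. Lean on these libraries where they do the work, as an engineer would, in place of code of your own. Each camera call takes 0.05 s, during which the arm holds its last target.

### The job

The dye bottle on the bench has been left open and will dry out: take the dauber out of the white rinse pot and put it back into the open bottle, which leans in its wooden rest, pushing it straight down the neck until the cap sits fully home on the lip, and only then let go: do not let it drop in. Be gentle with the glass: never press on it with more than 15 N. Leave the small things lying about where they are, and do not knock the closed bottle.

Things in the scene. Friction and masses are not known exactly. Their poses are not given: they have to be found in the camera images.
- dauber: Loose dauber, 24 to 42 g, rigid, standing rod-down in the pot. Black cap: cylinder 24 mm in diameter, 44 mm tall, the handle. Below it a plug 10 mm thick and 10 mm long, tapering over 4 mm into a 6 mm steel rod; rounded 7 mm tip 76 mm below the cap's underside. Origin: centre of the cap's underside; +z up the cap. The underside rests on the pot's lip; it lifts straight out.
- bottle: Open amber glass bottle in its rest, on a rubber pad: pushed along its axis with over 2.5 N it gives 1 mm per 2.5 N, at most 6 mm (17 N). Body 48 mm in diameter, neck 23 mm, 92 mm from bottom to lip. Origin: centre of its bottom; +z along its axis out of the mouth, leaning 28 degrees from vertical towards the rest's -x. Bore 13 mm for 18 mm, flared to 17 mm at the lip; hollow below, 87 mm deep.
- mouth (a point): Centre of the open bottle's mouth, in the plane of its lip, about 101 mm above the bench, on the bottle's axis; the lip is 27 mm in outside diameter and is where the cap's underside comes to rest (nothing clips or grips it). Axes as bottle.
- rest: Rest of the open bottle: bevelled light wooden block, 93 by 72 mm (x, y), 67 mm high at the back (+x), 33 mm in front, fixed. Origin on the bench under the bottle's bottom, +z up; -x is the way the bottle leans, within 23 degrees of straight back towards the robot's side. The bottle is sunk 34 mm into the sloping face.
- closed_rest: A second such rest, fixed, with the same kind of bottle that already has its own dauber in: a black cap stands on its mouth, top about 146 mm above the bench. Axes as rest. Not to be touched.
- pot: White ceramic rinse pot, fixed to the bench: 72 mm in diameter up to 50 mm, sloping in to a neck of 23 mm; lip 88 mm above the bench, 27 mm in outside diameter; bore 13 mm, flared to 17 mm. Origin at the centre of its bottom, +z up.
- spool: Wooden thread spool standing upright, loose, 38 mm in diameter, 52 mm high. Origin at the centre of its underside.
- bead_jar: Small jar of beads with a brass lid, loose, 45 mm in diameter, 48 mm high. Origin at the centre of its underside.
- wax_tin: Flat aluminium wax tin, loose, 62 mm in diameter, 22 mm high. Origin at the centre of its underside.
- hat_brush: Brass-backed hat brush, loose, 152 by 50 mm (x, y), 41 mm high. Origin at the centre of its underside.
- bone_folder: Flat bone folder, loose, 135 by 20 mm (x, y), 5 mm thick. Origin at the centre of its underside.
Mind the look-alikes: they are no part of the job. Of the things shaped like the dauber, the black one is meant.

How it is judged (in metres and radians):
On the way:
1. the dauber, still held, is brought down the neck until its cap is within 12 mm of the lip (distance between dauber and mouth below 0.012 m and contact force between the fingers and dauber above 1 N), for 0.1 s.
At the end, for the whole second after the job is handed in: The dauber is at rest in the open bottle, let go: the centre of its cap's underside within 5 mm of the centre of the mouth, its axis within 0.12 rad (7 degrees) of the bottle's axis (distance between dauber and mouth below 0.005 m and angle between the z axis of dauber and the z axis of bottle, either way round below 0.12 rad and linear speed of dauber below 0.02 m/s); the robot touches nothing.
It fails at once if the glass of the open bottle is loaded with more than 15 N (contact force between anything else and bottle above 15 N).
It fails at once if the closed bottle or its rest is struck (more than 10 N) (contact force between anything else and closed_rest above 10 N).
It fails at once if a bystander is moved more than 20 mm (distance of any of spool, bead_jar, wax_tin, hat_brush, bone_folder from where it was at the start of the episode above 0.02 m).
It also fails if it takes over 48 s, if anything falls off the work surface, if the arm or the gripper's body presses on something with over 40 N, if the wrist force passes 120 N, or if a joint passes its speed limit or range.

## Working session

There is one attempt and no reset: what is moved stays moved. The work goes in short steps, Python scripts to look and compute and a tool call to move; the robot and the scene stay as the last step left them, time stands still between calls to the robot, and variables do not carry over. Pictures are saved under pics/ and viewed, and the job is handed in when it is done.

Besides the shell and the picture viewer there is one more tool, called after "Emit:" as a command line: name --pt "numbers of a row" for each row, then --argument value for the rest. step_arm: Moves the arm, as the interface text tells. Its arguments: {"type":"object","properties":{"plan":{"type":"array"},"force":{"type":"number"}},"required":["plan"]}

```bash
ls; mkdir -p pics; python3 - <<'E'
from bench import *
import cv2
print(get_state())
for n in("scene","top"):
    im=get_image(n); cv2.imwrite(f"pics/{n}0.png",im[:,:,::-1]); p=camera_params(n); print(n,p)
E
```

```text
pics
{'clock': 0.0, 'joint_pos': array([ 1.20551184,  0.508317  , -0.23751021,  1.50114059,  0.12569174,
        1.14889386, -0.15481837]), 'dq': array([ 0.00056503, -0.00042489, -0.00040488,  0.00073194,  0.00063812,
       -0.00158571, -0.00017648]), 'effort': array([ 6.60302635e-05, -6.20594072e+01, -2.18645856e+00, -2.49649966e+01,
        1.27313042e-02,  1.19979051e-02, -3.24262908e-05]), 'eef_pos': array([ 283.24817118, -556.70896977,  303.03931673]), 'tcp_rot': array([ 3.14155726e+00,  1.77099041e-03, -1.10002819e+00]), 'force': array([-0.55002826,  0.43064956,  0.40744764]), 'torque': array([ 0.0276947 ,  0.08111683, -0.01741964]), 'finger_gap': 85.52617190377322}
scene {'K': array([[516.6678299 ,   0.        , 323.47726763],
       [  0.        , 516.6678299 , 241.01893754],
       [  0.        ,   0.        ,   1.        ]]), 'D': array([-0.01402728,  0.        ,  0.        ,  0.        ,  0.        ]), 'extrinsics': array([[-6.03908375e-01,  7.96996156e-01,  9.58129696e-03,
         3.55247453e+02],
       [ 5.07414519e-01,  3.93698265e-01, -7.66506479e-01,
        -2.54718395e+02],
       [-6.14674857e-01, -4.58037993e-01, -6.42165101e-01,
         1.23056069e+03],
       [ 0.00000000e+00,  0.00000000e+00,  0.00000000e+00,
         1.00000000e+00]])}
top {'K': array([[514.36860294,   0.        , 316.43790516],
       [  0.        , 514.36860294, 243.78009736],
       [  0.        ,   0.        ,   1.        ]]), 'D': array([-0.14661752,  0.        ,  0.        ,  0.        ,  0.        ]), 'extrinsics': array([[-8.04147651e-03, -9.99444127e-01,  3.23538506e-02,
         1.57715276e+01],
       [-9.97375735e-01,  5.68838431e-03, -7.21753738e-02,
         6.22794481e+02],
       [ 7.19512123e-02, -3.28493421e-02, -9.96867064e-01,
         7.91422137e+02],
       [ 0.00000000e+00,  0.00000000e+00,  0.00000000e+00,
         1.00000000e+00]])}
```

View pics/scene0.png

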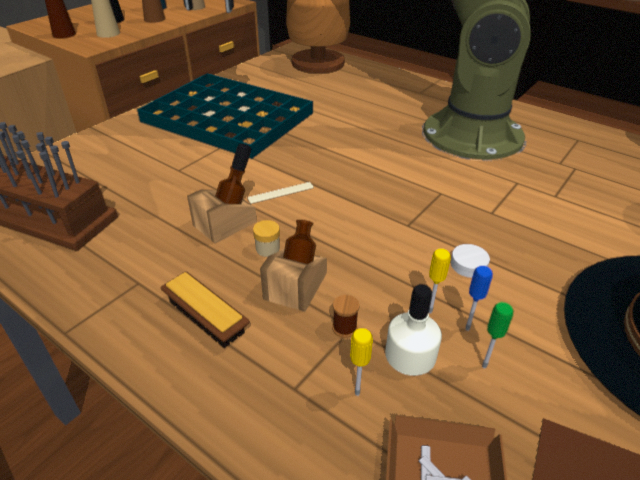

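View pics/top0.png

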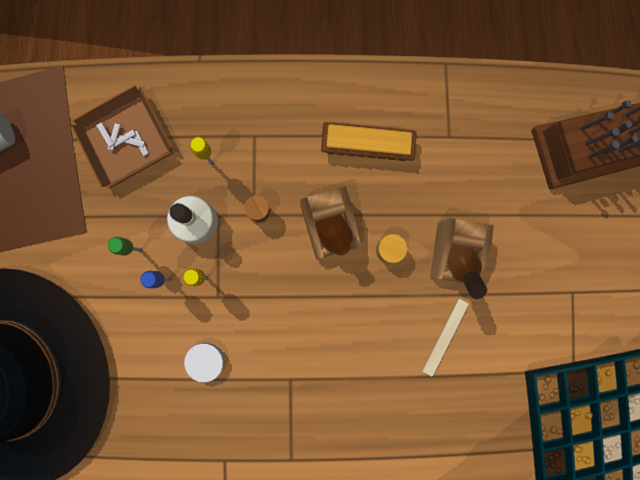

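```bash
cat > h.py <<'E'
import numpy as np, cv2
from bench import *
P={n:camera_params(n) for n in("scene","top")}
def ray(n,uv):
    p=P[n];u=cv2.undistortPoints(np.array([[uv]],float),p["K"],p["D"])[0,0]
    E=p["extrinsics"];R=E[:3,:3];t=E[:3,3]
    return -R.T@t, R.T@np.array([u[0],u[1],1.])
def onz(n,uv,z):
    o,d=ray(n,uv);return o+d*(z-o[2])/d[2]
def proj(n,X):
    p=P[n];E=p["extrinsics"];r=cv2.Rodrigues(E[:3,:3])[0]
    return cv2.projectPoints(np.array(X,float).reshape(-1,1,3),r,E[:3,3],p["K"],p["D"])[0].reshape(-1,2)
def tri(uv1,uv2):
    a,d=ray("scene",uv1);b,e=ray("top",uv2);d/=np.linalg.norm(d);e/=np.linalg.norm(e)
    s=np.linalg.lstsq(np.stack([d,-e],1),b-a,rcond=None)[0]
    p,q=a+s[0]*d,b+s[1]*e
    return (p+q)/2,np.linalg.norm(p-q)
def crop(im,x,y,w,h,s):return cv2.resize(im[y:y+h,x:x+w],None,fx=s,fy=s,interpolation=cv2.INTER_CUBIC)
E
python3 - <<'E'
from h import *
s=cv2.imread("pics/scene0.png");t=cv2.imread("pics/top0.png")
cv2.imwrite("pics/c1.png",np.hstack([crop(s,340,235,190,170,2.1),crop(t,100,130,190,170,2.1)]))
cv2.imwrite("pics/c2.png",np.hstack([crop(s,250,210,100,110,4),crop(t,290,170,100,110,4)]))
E
```

```text
(no output)
```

View pics/c1.png

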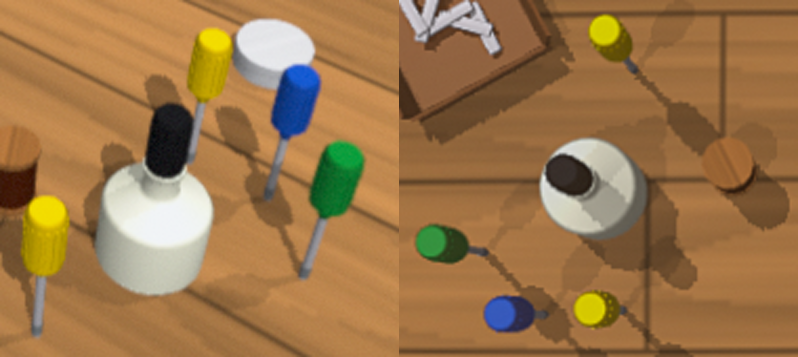

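View pics/c2.png

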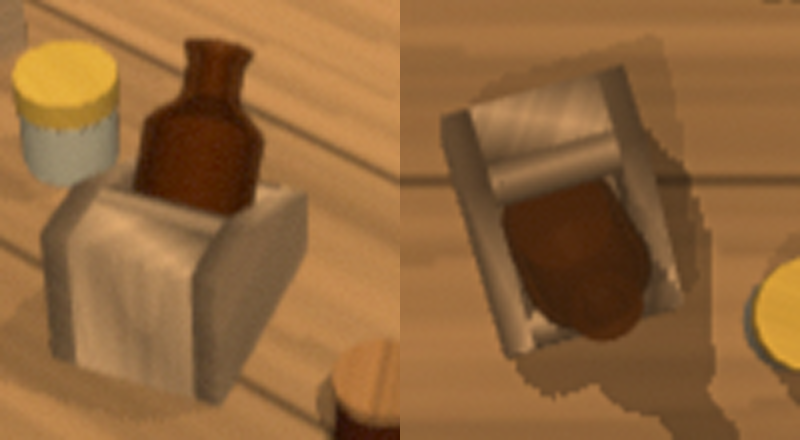

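```bash
python3 - <<'E'
from h import *
s=cv2.imread("pics/scene0.png");t=cv2.imread("pics/top0.png")
def bl(im,x0,y0,x1,y1):
    m=np.zeros(im.shape[:2],np.uint8);m[y0:y1,x0:x1]=(im[y0:y1,x0:x1].max(2)<60)*255
    n,l,st,c=cv2.connectedComponentsWithStats(m);i=1+np.argmax(st[1:,4]);return c[i],st[i]
a=bl(s,400,270,445,325);b=bl(t,160,190,210,235);print(a,b)
print("cap",onz("scene",a[0],110),onz("top",b[0],110),tri(a[0],b[0]))
# pot body
hsv=cv2.cvtColor(t,cv2.COLOR_BGR2HSV)
m=np.zeros(t.shape[:2],np.uint8);w=slice(185,255),slice(155,230)
m[w]=((hsv[...,1]<70)&(hsv[...,2]>90))[w]*255
m=cv2.morphologyEx(m,cv2.MORPH_OPEN,np.ones((3,3)))
c=max(cv2.findContours(m,0,2)[0],key=cv2.contourArea);(x,y),r=cv2.minEnclosingCircle(c);print("pot",x,y,r,onz("top",(x,y),50),)
# rest/closed caps etc
cols={"yellow":((22,180,120),(35,255,255)),"blue":((100,120,60),(130,255,255)),"green":((50,120,40),(85,255,255))}
for im,nm in((s,"scene"),(t,"top")):
    H=cv2.cvtColor(im,cv2.COLOR_BGR2HSV)
    for k,(lo,hi) in cols.items():
        n,l,st,ce=cv2.connectedComponentsWithStats(cv2.inRange(H,lo,hi))
        print(nm,k,[(np.round(ce[i]),st[i][4]) for i in range(1,n) if 80<st[i][4]<1500])
def enh(im):
    g=np.clip(im.astype(float)*2.6,0,255).astype(np.uint8);return g
cv2.imwrite("pics/c3.png",np.hstack([crop(enh(s),280,210,50,55,8),crop(enh(t),310,205,50,55,8)]))
E
```

```text
(array([420.05752961, 301.39932318]), array([410, 285,  22,  34, 591], dtype=int32)) (array([180.6744186, 213.1461794]), array([170, 204,  22,  19, 301], dtype=int32))
cap [659.31321198 207.35545438 110.        ] [661.27759329 206.9546929  110.        ] (array([660.81080012, 207.25748356, 111.20017217]), np.float64(1.303538616344176))
pot 191.9202117919922 220.12728881835938 25.662546157836914 [658.37112735 203.31155633  50.        ]
scene yellow [(array([439., 265.]), np.int32(566)), (array([361., 347.]), np.int32(724))]
scene blue [(array([480., 282.]), np.int32(552))]
scene green [(array([500., 320.]), np.int32(640))]
top yellow [(array([198., 144.]), np.int32(203)), (array([191., 277.]), np.int32(219))]
top blue [(array([148., 279.]), np.int32(198))]
top green [(array([115., 245.]), np.int32(189))]
```

View pics/c3.png

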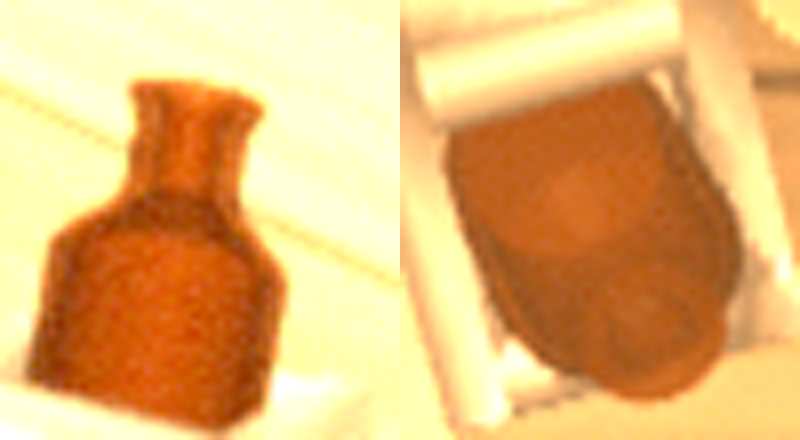

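```bash
python3 - <<'E'
from h import *
s=cv2.imread("pics/scene0.png");t=cv2.imread("pics/top0.png")
M,e=tri((304.3,221.9),(341.4,246.1));print("mouth",M,e,onz("top",(341.4,246.1),101),onz("scene",(304.3,221.9),101))
o=lambda x,y:(310+(x-400)/8-.45,205+y/8-.45)
for a,b,z in(((440,118),(685,50),60),((415,62),(650,0),67)):
    A,B=onz("top",o(*a),z),onz("top",o(*b),z);d=A-B;print("y dir",A,B,np.degrees(np.arctan2(-d[0],d[1])),np.linalg.norm(d))
for yaw in (10,14,18):
  y=np.radians(yaw);ax=np.array([-np.sin(.4887)*np.cos(y),-np.sin(.4887)*np.sin(y),np.cos(.4887)])
  print(yaw,"bottom",M-92*ax)
  for im,n in((s,"scene"),(t,"top")):
    u=np.cross(ax,[0,0,1]);u/=np.linalg.norm(u);v=np.cross(ax,u)
    if yaw==14:
      L=im.copy()*1
      L=np.clip(L*2.0,0,255).astype(np.uint8)
      x0,y0=(250,200) if n=="scene" else(295,175)
      big=crop(L,x0,y0,90,110,4.4)
      for h,r in((0,13.5),(-25,11.5),(-45,24),(-92,24)):
        pts=np.array([M+ax*h+r*(np.cos(a)*u+np.sin(a)*v) for a in np.linspace(0,6.283,40)])
        q=((proj(n,pts)-[x0,y0]+.5)*4.4-.5).astype(int);cv2.polylines(big,[q],True,(0,255,0),1)
      cv2.imwrite(f"pics/d_{n}.png",big)
# decoys
for a,b,c in(((439,265),(191,277),"ye1"),((361,347),(198,144),"ye2"),((480,282),(148,279),"blue"),((500,320),(115,245),"green"),((242,157),(475,287),"closedcap"),((266,238),(393,248),"jar"),((345,307),(257,207),"spool")):
    print(c,*tri(a,b))
big=np.hstack([cv2.imread("pics/d_scene.png"),cv2.imread("pics/d_top.png")]);cv2.imwrite("pics/d.png",big)
E
```

```text
mouth [613.08219758 -20.77530834 101.54281122] 1.934336925449191 [613.6733642 -21.6185579 101.       ] [612.09534783 -20.34556464 101.        ]
y dir [657.33455637  15.29327737  60.        ] [670.1643559  -31.36579068  60.        ] 15.374602510672641 48.39082957975043
y dir [667.09608509  20.11364195  67.        ] [678.72387134 -24.24720315  67.        ] 14.68783830884129 45.859459117911115
10 bottom [655.61803192 -13.2750931   20.31196998]
14 bottom [654.9912282  -10.32621343  20.31196998]
18 bottom [654.16024789  -7.42824071  20.31196998]
ye1 [571.48220957 191.96421065 100.61295594] 2.869734780069724
ye2 [762.6439486  185.54790181 104.67174134] 1.468759444214348
blue [569.02202264 253.18435929 102.11909754] 4.314826388362838
green [617.95181777 302.05652892 102.91897089] 4.837157683660415
closedcap [ 552.64907128 -209.4976855   119.36508867] 1.3943001044187118
jar [ 613.73977934 -107.81655691   25.86978412] 5.004843410769867
spool [677.75301647 104.32685996  47.43192245] 2.2151024831022355
```

View pics/d.png

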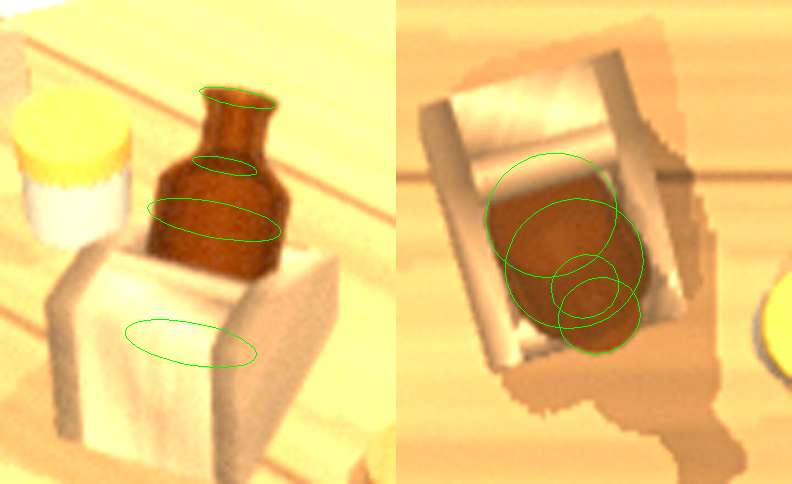

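Emit:
step_arm --pt "0 0 0 6 0.3" --pt "0 0 0 6 0.3" --pt "-40 -35 0 0 0.3" --pt "-40 -35 0 0 0.3" --pt "-40 -35 0 0 0.3" --force 25

```text
clock: 0.72
eef_pos: [354.3, -412.3, 303.5]
tcp_rot: [3.141, 0.001, -1.31]
force: [1.4, -0.6, 1.0]
finger_gap: 55.5
```

Emit:
step_arm --pt "-40 -35 0 0 0.3" --pt "-40 -35 0 0 0.3" --pt "-40 -35 0 0 0.3" --pt "-40 -35 0 0 0.3" --pt "-40 -35 0 0 0.3"

```text
clock: 1.35
eef_pos: [471.7, -173.9, 303.7]
tcp_rot: [3.141, 0.0, -1.31]
force: [-0.7, -0.5, 0.2]
finger_gap: 55.7
```

Emit:
step_arm --pt "-40 -35 0 0 0.3" --pt "-40 -35 0 0 0.3" --pt "-40 -35 0 0 0.3" --pt "-40 -35 0 0 0.3" --pt "-40 -35 0 0 0.3"

```text
clock: 1.98
eef_pos: [589.1, 64.3, 303.5]
tcp_rot: [3.141, -0.0, -1.31]
force: [1.2, -0.9, -0.1]
finger_gap: 55.3
```

Emit:
step_arm --pt "-40 -35.4 0 0 0.1" --pt "-40 -35.4 0 0 0.1" --pt "-39 -35 20 0 0.1" --pt "0 0 20 0 0.1" --pt "0 0 0 0 0.1"

```text
clock: 2.6
eef_pos: [659.2, 205.2, 261.3]
tcp_rot: [3.137, -0.001, -1.308]
force: [0.2, -1.1, 0.5]
finger_gap: 46.8
```

```bash
python3 - <<'E'
from h import *
s=get_image("scene");t=get_image("top");st=get_state();print(st["eef_pos"],st["finger_gap"],st["clock"])
cv2.imwrite("pics/e1.png",np.hstack([crop(s,320,160,200,240,2)[:,:,::-1],crop(t,90,120,200,240,2)[:,:,::-1]]))
E
```

```text
[660.25835908 204.32541051 264.15714435] 47.077919761007365 2.7
```

View pics/e1.png

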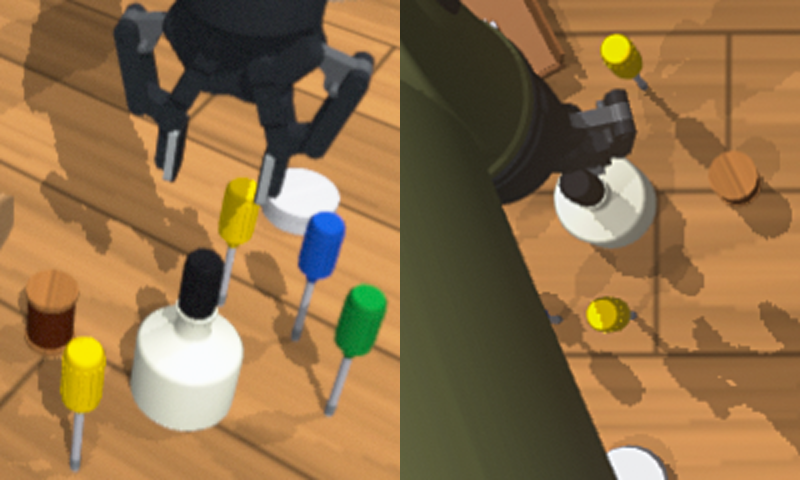

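```bash
python3 - <<'E'
from h import *
a=np.radians(-75);x=np.array([np.cos(a),np.sin(a),0])
c=np.array([660.3,204.3,196])
print(proj("scene",[c,c+23.5*x,c-23.5*x]),proj("scene",[[660.5,206.5,132],[660.5,206.5,88]]),proj("top",[[660.5,206.5,132],[660.5,206.5,88]]))
E
```

```text
[[426.8726868  249.9981974 ]
 [407.3975637  244.96421019]
 [446.76775975 255.14151864]] [[421.27782256 289.47388968]
 [416.84144179 313.29082745]] [[177.35031678 211.61274214]
 [184.4064663  215.6414184 ]]
```

Emit:
step_arm --pt "-2.7 -1.2 30 0 0.1" --pt "0 0 30 0 0.1" --pt "0 0 22 0 0.1" --pt "0 0 10 0 0.1" --pt "0 0 0 0 0.1"

```text
clock: 3.32
eef_pos: [660.8, 207.5, 172.4]
tcp_rot: [-3.141, -0.0, -1.31]
force: [0.4, 0.5, -0.1]
finger_gap: 46.9
```

Emit:
step_arm --pt "0 0 0 0 -0.3" --pt "0 0 0 0 -1" --pt "0 0 0 0 -1" --pt "0 0 0 0 -1" --pt "0 0 0 0 -1" --force 20

```text
clock: 3.95
eef_pos: [661.2, 208.2, 173.4]
tcp_rot: [-3.139, -0.0, -1.31]
force: [-0.8, -0.7, 5.8]
finger_gap: 23.2
```

```bash
python3 - <<'E'
from h import *
s=get_image("scene");t=get_image("top");st=get_state();print(st["eef_pos"],st["finger_gap"],st["clock"],st["force"])
cv2.imwrite("pics/e2.png",np.hstack([crop(s,320,160,200,240,2)[:,:,::-1],crop(t,90,120,200,240,2)[:,:,::-1]]))
E
```

```text
[661.17898734 208.24573326 173.35670511] 22.956250150486184 4.05 [-0.67935854 -1.29047856  5.89541963]
```

View pics/e2.png

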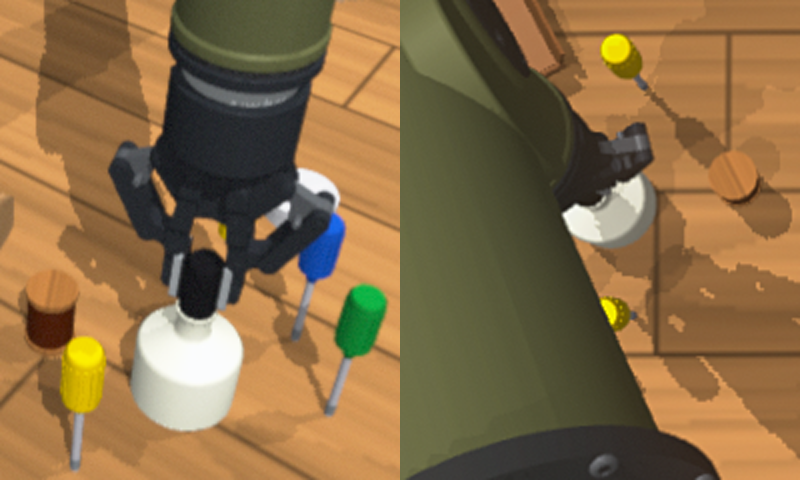

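Emit:
step_arm --pt "0 0 -12 0 -1" --pt "0 0 -18 0 -1" --pt "0 0 -18 0 -1" --pt "0 0 -18 0 -1" --pt "0 0 0 0 -1"

```text
clock: 4.68
eef_pos: [661.3, 208.5, 240.3]
tcp_rot: [-3.138, 0.0, -1.31]
force: [0.4, 0.2, -1.1]
finger_gap: 23.4
```

```bash
python3 - <<'E'
from h import *
s=get_image("scene");st=get_state();print(st["eef_pos"],st["finger_gap"],st["clock"],st["force"])
cv2.imwrite("pics/e3.png",crop(s,340,140,150,240,2.5)[:,:,::-1])
E
```

```text
[660.81174679 208.22058821 238.84973685] 23.428747016739283 4.725 [ 0.46306909 -0.48803075 -0.76815173]
```

View pics/e3.png

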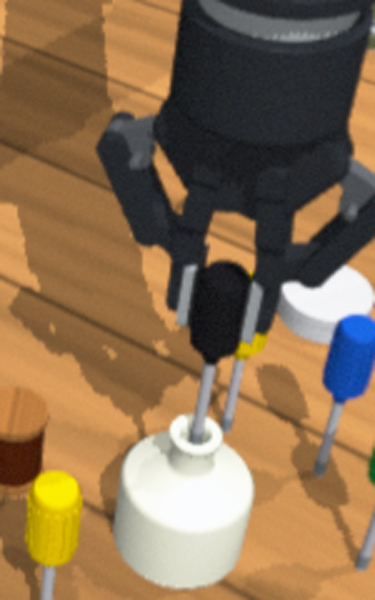

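Emit:
step_arm --pt "0 12 0 0 -1" --pt "0 10 0.5 0 -1" --pt "0 8 2 0 -1" --pt "0 8 3 0 -1" --pt "0 0 0 0 -1"

```text
clock: 5.35
eef_pos: [623.2, 198.2, 232.3]
tcp_rot: [3.141, 0.0, -1.309]
force: [1.7, -0.9, 0.6]
finger_gap: 23.3
```

Emit:
step_arm --pt "0 5 2 0 -1" --pt "0 4 2 0 -1" --pt "0 3 1 0 -1" --pt "0 0 0 0 -1" --pt "0 0 0 0 -1"

```text
clock: 5.98
eef_pos: [612.2, 195.1, 227.2]
tcp_rot: [3.141, -0.0, -1.309]
force: [0.7, 0.6, 0.8]
finger_gap: 23.5
```

```bash
python3 - <<'E'
from h import *
s=get_image("scene");t=get_image("top");st=get_state();print(st["eef_pos"],st["finger_gap"],st["clock"],st["force"])
cv2.imwrite("pics/e4.png",np.hstack([crop(s,340,140,150,240,2.5)[:,:,::-1],crop(t,120,120,150,240,2.5)[:,:,::-1]]))
E
```

```text
[612.22483536 195.14886448 227.23716197] 23.475810271058723 6.075 [0.91850916 0.54267186 0.47630335]
```

View pics/e4.png

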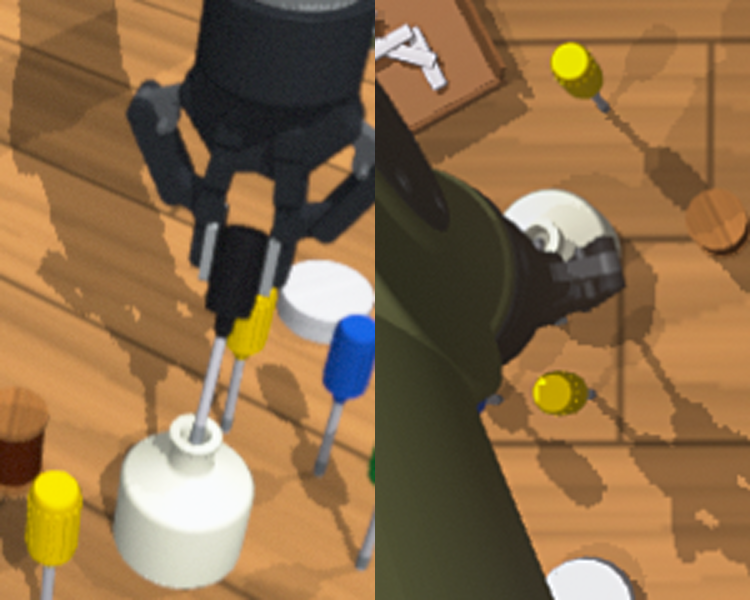

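Emit:
step_arm --pt "0 7 -13 0 -1" --pt "0 7 -13 0 -1" --pt "0 0 -20 0 -1" --pt "0 0 -20 0 -1" --pt "0 0 0 0 -1"

```text
clock: 6.7
eef_pos: [598.6, 191.8, 295.7]
tcp_rot: [-3.139, 0.0, -1.309]
force: [-0.2, -0.5, -0.4]
finger_gap: 23.3
```

```bash
python3 - <<'E'
from h import *
s=get_image("scene");t=get_image("top");st=get_state();print(st["eef_pos"],st["tcp_rot"],st["finger_gap"],st["clock"],st["force"])
g=st["eef_pos"]-[0,0,54]
ty=np.array([-.966,-.259,0])
for th in(22,25,28,31,34):
    a=np.radians(th);ax=np.sin(a)*ty+np.cos(a)*np.array([0,0,1])
    print(th,np.round(proj("scene",[g+ax*13,g-31*ax,g-45*ax,g-107*ax]),1).tolist())
cv2.imwrite("pics/e5.png",crop(s,370,130,110,150,4)[:,:,::-1]);cv2.imwrite("pics/s5.png",s[:,:,::-1])
E
```

```text
[598.15736888 191.33279793 293.41182292] [ 3.14116632e+00 -2.26760926e-04 -1.30948122e+00] 23.805264881849865 6.8 [-0.39002395 -0.6799989  -0.71794372]
22 [[449.5, 181.2], [441.3, 216.1], [438.7, 226.9], [427.9, 272.8]]
25 [[449.6, 181.1], [441.1, 216.4], [438.5, 227.3], [427.2, 274.1]]
28 [[449.7, 181.1], [440.9, 216.6], [438.2, 227.6], [426.5, 275.2]]
31 [[449.7, 181.1], [440.8, 216.7], [438.0, 227.8], [425.9, 276.1]]
34 [[449.8, 181.1], [440.7, 216.7], [437.8, 227.9], [425.3, 276.8]]
```

View pics/e5.png

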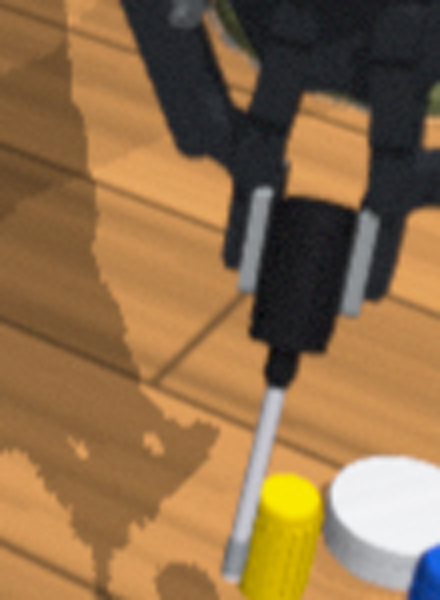

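Emit:
step_arm --pt "35 16 0 0 -1" --pt "50 23 0 0 -1" --pt "50 23 0 0 -1" --pt "45 22 0 0 -1" --pt "29 14 0 0 -1"

```text
clock: 7.42
eef_pos: [556.7, -38.7, 292.3]
tcp_rot: [3.139, -0.0, -1.312]
force: [0.6, 0.3, 0.2]
finger_gap: 23.3
```

Emit:
step_arm --pt "0 0 10 0 -1" --pt "0 0 6 0 -1" --pt "0 0 0 0 -1" --pt "0 0 0 0 -1" --pt "0 0 0 0 -1"

```text
clock: 8.05
eef_pos: [558.3, -35.0, 277.6]
tcp_rot: [-3.141, 0.0, -1.308]
force: [-0.2, -0.1, 0.1]
finger_gap: 23.0
```

```bash
python3 - <<'E'
from h import *
s=get_image("scene");t=get_image("top");st=get_state();print(st["eef_pos"],st["joint_pos"],st["finger_gap"],st["clock"],st["force"])
cv2.imwrite("pics/s6.png",s[:,:,::-1]);cv2.imwrite("pics/t6.png",t[:,:,::-1])
cv2.imwrite("pics/e6.png",np.hstack([crop(s,230,120,160,200,2.5)[:,:,::-1],crop(t,260,150,160,200,2.5)[:,:,::-1]]))
E
```

```text
[558.21564448 -35.34323727 277.60824232] [ 0.24761598  0.43665015 -0.33945581  1.71599561  0.16635877  1.01685514
 -1.45909309] 23.389864413484073 8.15 [ 0.9461953  -0.35131315  0.49492375]
```

View pics/e6.png

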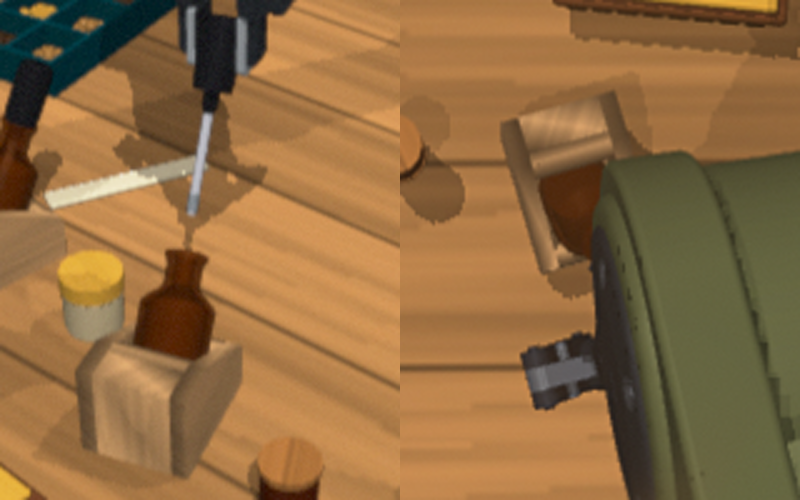

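Emit:
step_arm --pt "0 0 0 10 -1" --pt "0 0 0 10 -1" --pt "0 0 0 10 -1" --pt "0 0 0 10 -1" --pt "0 0 0 10 -1"

```text
clock: 8.78
eef_pos: [558.1, -35.6, 277.5]
tcp_rot: [-3.141, 0.0, -2.188]
force: [0.3, 0.1, -0.4]
finger_gap: 23.2
```

Emit:
step_arm --pt "0 0 0 10 -1" --pt "0 0 0 10 -1" --pt "0 0 0 0 -1" --pt "0 0 0 0 -1" --pt "0 0 0 0 -1"

```text
clock: 9.4
eef_pos: [558.1, -35.7, 277.4]
tcp_rot: [3.142, 0.0, -2.529]
force: [-0.1, -0.3, 0.3]
finger_gap: 23.1
```

```bash
python3 - <<'E'
from h import *
s=get_image("scene");t=get_image("top");st=get_state();print(st["eef_pos"],st["tcp_rot"],st["joint_pos"][6],st["finger_gap"],st["clock"],st["force"])
g=st["eef_pos"]-[0,0,54];y=st["tcp_rot"][2]
ty=np.array([np.sin(y),-np.cos(y),0])
for th in(20,22,24,26,28,30):
    a=np.radians(th);ax=np.sin(a)*ty+np.cos(a)*np.array([0,0,1])
    q=proj("scene",[g+ax*13,g-31*ax,g-45*ax,g-107*ax]);d=q[3]-q[1];print(th,np.round(q,1).tolist(),np.degrees(np.arctan2(d[0],d[1])))
cv2.imwrite("pics/s7.png",s[:,:,::-1]);cv2.imwrite("pics/t7.png",t[:,:,::-1])
cv2.imwrite("pics/e7.png",np.hstack([crop(s,270,90,100,140,4)[:,:,::-1]]))
E
```

```text
[558.09144557 -35.77037884 277.3945999 ] [ 3.14150382e+00  6.53808107e-05 -2.53012481e+00] -2.5227006433742103 23.567287505804845 9.5 [-0.84767808 -0.31781483  0.13091145]
20 [[321.0, 127.1], [310.9, 151.7], [307.8, 159.1], [294.9, 190.4]] -22.40252422010374
22 [[321.3, 127.2], [310.2, 151.4], [306.8, 158.8], [292.7, 189.6]] -24.59786407448602
24 [[321.6, 127.3], [309.5, 151.2], [305.9, 158.4], [290.5, 188.8]] -26.783541757093886
26 [[321.9, 127.4], [308.9, 150.9], [304.9, 158.0], [288.4, 187.9]] -28.95858912257382
28 [[322.1, 127.6], [308.2, 150.6], [304.0, 157.6], [286.2, 187.0]] -31.122118508665526
30 [[322.4, 127.7], [307.6, 150.2], [303.1, 157.1], [284.2, 186.0]] -33.273327278311065
```

View pics/e7.png

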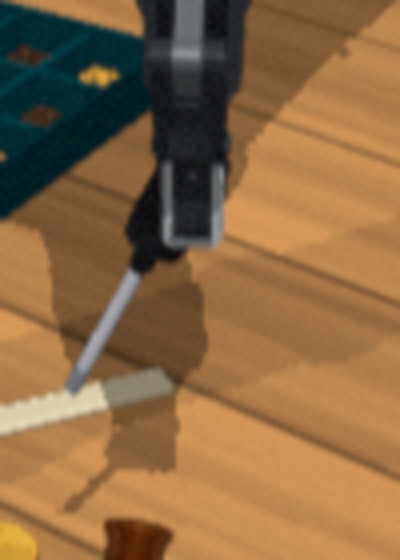

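Emit:
step_arm --pt "0 0 0 -10 -1" --pt "0 0 0 -10 -1" --pt "0 0 0 -10 -1" --pt "0 0 0 -10 -1" --pt "0 0 0 -10 -1"

```text
clock: 10.12
eef_pos: [558.1, -35.8, 277.4]
tcp_rot: [-3.142, 0.0, -1.652]
force: [0.3, -0.1, -0.0]
finger_gap: 23.2
```

Emit:
step_arm --pt "0 0 0 -10 -1" --pt "0 0 0 -10 -1" --pt "0 0 0 0 -1" --pt "0 0 0 0 -1" --pt "0 0 0 0 -1"

```text
clock: 10.75
eef_pos: [558.1, -35.6, 277.4]
tcp_rot: [-3.142, -0.0, -1.311]
force: [-0.4, -0.3, 0.4]
finger_gap: 22.9
```

```bash
python3 - <<'E'
from h import *
s=get_image("scene");st=get_state();print(st["eef_pos"],st["tcp_rot"],st["clock"])
g=st["eef_pos"]-[0,0,54];y=st["tcp_rot"][2]
ty=np.array([np.sin(y),-np.cos(y),0]);a=np.radians(26.7);ax=np.sin(a)*ty+np.cos(a)*np.array([0,0,1])
print(proj("scene",[g-31*ax,g-45*ax,g-107*ax]), g-107*ax)
cv2.imwrite("pics/s8.png",s[:,:,::-1])
cv2.imwrite("pics/e8.png",np.clip(crop(s,275,140,65,110,6)[:,:,::-1]*1.5,0,255))
E
```

```text
[558.09844747 -35.5815981  277.42875133] [-3.14155022e+00 -9.54512042e-05 -1.31084049e+00] 10.8
[[314.36645873 155.41334777]
 [312.73295046 164.70756998]
 [305.67510365 204.87964752]] [604.56025268 -23.2239543  127.83801278][ WARN:0@1.633] global loadsave.cpp:1063 imwrite_ Unsupported depth image for selected encoder is fallbacked to CV_8U.
```

View pics/e8.png

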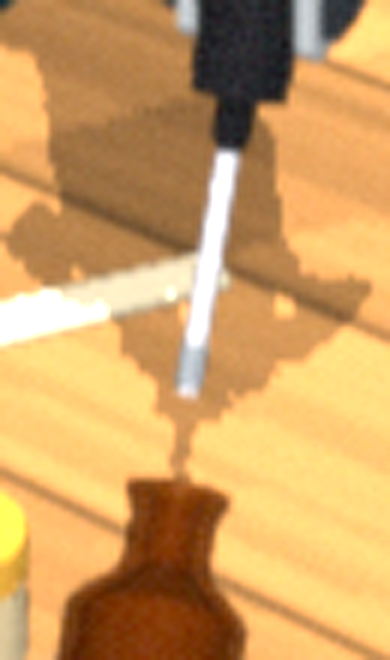

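Emit:
step_arm --pt "0 5.6 0 0 -1" --pt "0 -5 9.8 0 -1" --pt "0 -5 9.8 0 -1" --pt "0 0 0 0 -1" --pt "0 0 0 0 -1"

```text
clock: 11.42
eef_pos: [562.4, -34.4, 257.5]
tcp_rot: [3.141, 0.0, -1.309]
force: [0.5, -0.3, -0.9]
finger_gap: 23.7
```

```bash
python3 - <<'E'
from h import *
s=get_image("scene");t=get_image("top");st=get_state();print(st["eef_pos"],st["tcp_rot"],st["clock"],st["force"])
cv2.imwrite("pics/s9.png",s[:,:,::-1]);cv2.imwrite("pics/t9.png",t[:,:,::-1])
cv2.imwrite("pics/e9.png",crop(s,275,150,65,110,6)[:,:,::-1])
E
```

```text
[562.41765685 -34.50878861 257.92951804] [-3.14139827e+00 -3.12279166e-05 -1.30948455e+00] 11.525 [-0.30846133 -0.51420579  0.09365599]
```

View pics/e9.png

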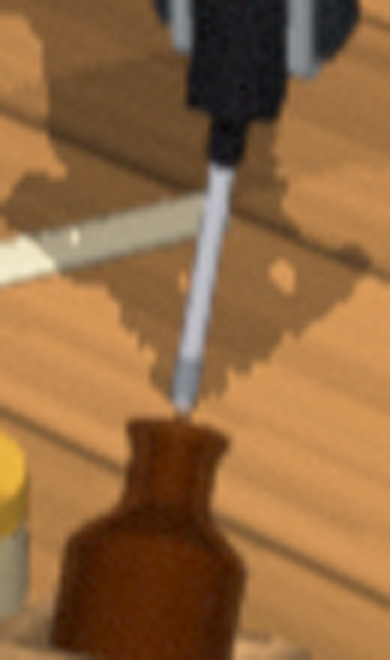

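View pics/t9.png

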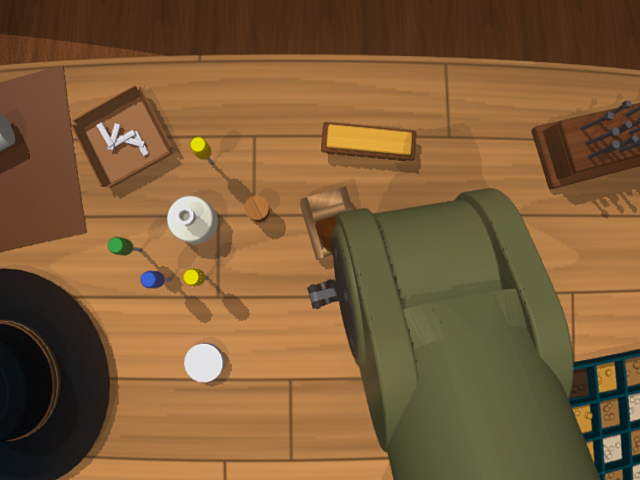

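Emit:
step_arm --pt "0 -2 4 0 -1" --pt "0 -2 4 0 -1" --pt "0 -2 4 0 -1" --pt "0 -2 4 0 -1" --pt "0 0 0 0 -1"

```text
clock: 12.15
eef_pos: [570.0, -32.4, 241.3]
tcp_rot: [3.141, 0.0, -1.309]
force: [0.9, -1.1, 0.4]
finger_gap: 23.6
```

```bash
python3 - <<'E'
from h import *
s=get_image("scene");st=get_state();print(st["eef_pos"],st["tcp_rot"],st["clock"],st["force"])
cv2.imwrite("pics/s10.png",s[:,:,::-1])
cv2.imwrite("pics/e10.png",crop(s,275,150,65,110,6)[:,:,::-1])
E
```

```text
[570.06085332 -32.40232505 241.56211801] [ 3.14120861e+00  2.09978572e-04 -1.30939349e+00] 12.2 [-0.11197583 -0.2563372   0.26249425]
```

View pics/e10.png

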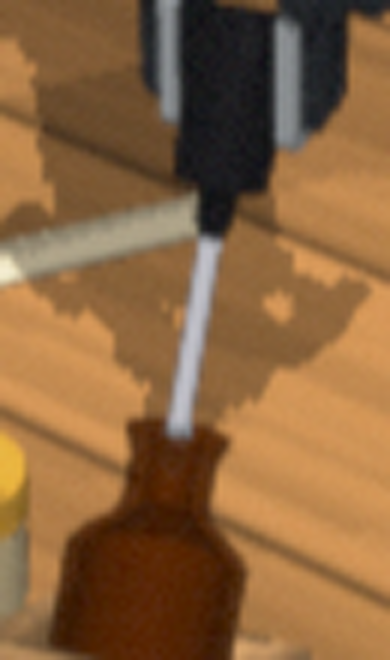

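Emit:
step_arm --pt "0 -2 4 0 -1" --pt "0 -2 4 0 -1" --pt "0 -2 4 0 -1" --pt "0 -2.2 4 0 -1" --pt "0 -2 4 0 -1"

```text
clock: 12.82
eef_pos: [580.1, -29.7, 221.5]
tcp_rot: [3.141, 0.0, -1.309]
force: [0.1, 0.1, 0.1]
finger_gap: 23.3
```

Emit:
step_arm --pt "0 -2 4 0 -1" --pt "0 -2.1 4 0 -1" --pt "0 -2.1 4 0 -1" --pt "0 -2.1 4 0 -1" --pt "0 0 0 0 -1"

```text
clock: 13.45
eef_pos: [587.9, -27.6, 205.4]
tcp_rot: [3.141, 0.0, -1.309]
force: [0.2, -0.4, 0.3]
finger_gap: 23.2
```

```bash
python3 - <<'E'
from h import *
s=get_image("scene");st=get_state();print(st["eef_pos"],st["tcp_rot"],st["clock"],st["force"])
cv2.imwrite("pics/s11.png",s[:,:,::-1])
cv2.imwrite("pics/e11.png",crop(s,275,150,65,110,6)[:,:,::-1])
E
```

```text
[587.91005533 -27.62620624 205.61573987] [ 3.14127291e+00  1.75062951e-04 -1.30941900e+00] 13.5 [ 0.2252383  -0.02352358 -0.30721613]
```

View pics/e11.png

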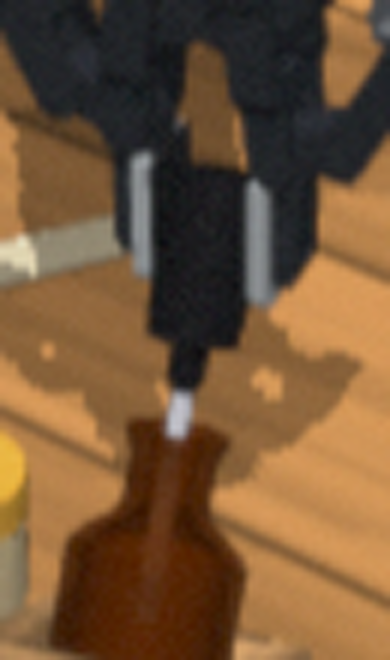

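Emit:
step_arm --pt "0 -2.1 4 0 -1" --pt "0 -2.1 4 0 -1" --pt "0 -2 4 0 -1" --pt "0 -1 2 0 -1" --pt "0 0 0 0 -1"

```text
clock: 14.12
eef_pos: [594.9, -25.7, 191.5]
tcp_rot: [3.141, 0.0, -1.309]
force: [0.0, -0.2, -0.6]
finger_gap: 23.5
```

```bash
python3 - <<'E'
from h import *
s=get_image("scene");st=get_state();print(st["eef_pos"],st["tcp_rot"],st["clock"],st["force"])
cv2.imwrite("pics/s12.png",s[:,:,::-1])
cv2.imwrite("pics/e12.png",crop(s,275,170,65,90,6)[:,:,::-1])
E
```

```text
[594.88125019 -25.79936376 191.70511436] [ 3.14139770e+00  1.05561984e-04 -1.30946128e+00] 14.175 [-0.97899695 -0.58464493 -0.90501978]
```

View pics/e12.png

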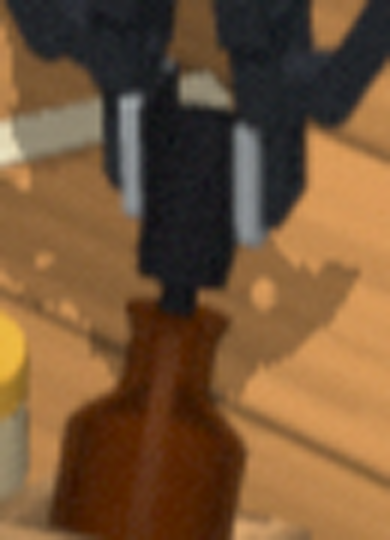

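Emit:
step_arm --pt "0 -0.8 1.5 0 -1" --pt "0 -0.8 1.5 0 -1" --pt "0 -0.8 1.5 0 -1" --pt "0 -0.7 1.5 0 -1" --pt "0 0 0 0 -1"

```text
clock: 14.8
eef_pos: [597.8, -25.0, 185.6]
tcp_rot: [3.141, 0.0, -1.309]
force: [-0.2, -0.5, -0.5]
finger_gap: 23.0
```

```bash
python3 - <<'E'
from h import *
s=get_image("scene");st=get_state();print(st["eef_pos"],st["tcp_rot"],st["clock"],st["force"])
cv2.imwrite("pics/s13.png",s[:,:,::-1])
cv2.imwrite("pics/e13.png",crop(s,275,170,65,90,6)[:,:,::-1])
E
```

```text
[597.81614664 -25.01078726 185.60310134] [ 3.14125007e+00  1.48730543e-04 -1.30947140e+00] 14.85 [-0.3730888  -1.26065476 -1.32278665]
```

View pics/e13.png

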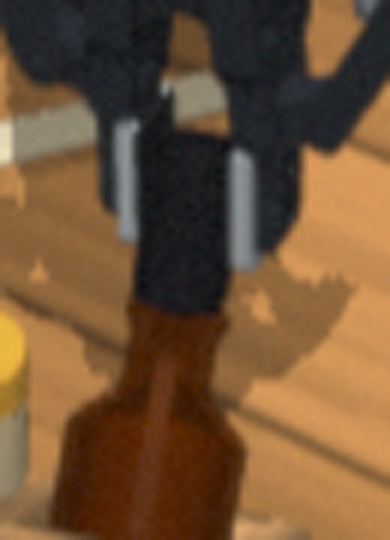

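Emit:
step_arm --pt "0 -0.5 1 0 -1" --pt "0 -0.5 1 0 -1" --pt "0 0 0 0 -1" --pt "0 0 0 0 -1" --pt "0 0 0 0 -1"

```text
clock: 15.48
eef_pos: [598.8, -24.8, 183.8]
tcp_rot: [3.141, -0.0, -1.31]
force: [-3.4, -1.0, 0.7]
finger_gap: 23.2
```

Emit:
step_arm --pt "0 -0.5 1 0 -1" --pt "0 0 0 0 -1" --pt "0 0 0 0 -1" --pt "0 0 0 0 -1" --pt "0 0 0 0 -1"

```text
clock: 16.1
eef_pos: [599.2, -24.7, 182.8]
tcp_rot: [3.141, -0.0, -1.31]
force: [-4.1, -0.3, 3.4]
finger_gap: 23.5
```

```bash
python3 - <<'E'
from h import *
s=get_image("scene");st=get_state();print(st["eef_pos"],st["tcp_rot"],st["clock"],st["force"])
cv2.imwrite("pics/s14.png",s[:,:,::-1])
cv2.imwrite("pics/e14.png",crop(s,275,170,65,90,6)[:,:,::-1])
E
```

```text
[599.27267722 -24.66302322 182.80216623] [ 3.14142299e+00 -3.88550942e-06 -1.30949755e+00] 16.15 [-3.29801134 -0.86189856  3.66430071]
```

View pics/e14.png

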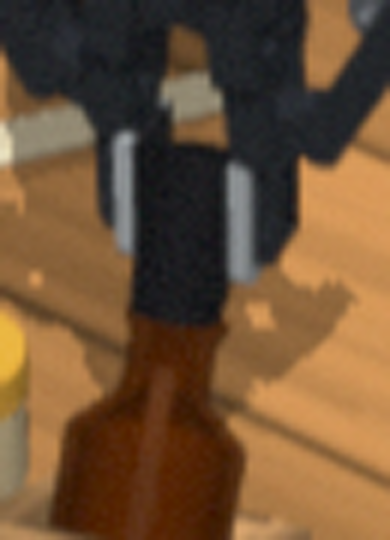

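Emit:
step_arm --pt "0 0.7 0.4 0 -1" --pt "0 0 0 0 -1" --pt "0 0 0 0 -1" --pt "0 0 0 0 -1" --pt "0 0 0 0 -1"

```text
clock: 16.77
eef_pos: [599.0, -24.7, 182.6]
tcp_rot: [-3.141, -0.0, -1.309]
force: [-1.3, 0.1, 4.4]
finger_gap: 23.0
```

```bash
python3 - <<'E'
from h import *
F=[]
for i in range(4):
    s=get_image("scene");F.append(get_state()["force"])
F=np.mean(F,0);print(F,"axial",F@[-.4535,-.1215,.883],"laty",F@[-.853,-.2286,-.4695],"latx",F@[.259,-.966,0],get_state()["clock"],get_state()["torque"])
E
```

```text
[-0.80242835 -0.51865499  4.19526105] axial 4.131333349272785 laty -1.1666391503505642 latx 0.29319177401828345 16.975 [-0.03973454  0.13582581 -0.01565713]
```

Emit:
step_arm --pt "0 -0.3 0.5 0 -1" --pt "0 -0.2 0.5 0 -1" --pt "0 0 0 0 -1" --pt "0 0 0 0 -1" --pt "0 0 0 0 -1"

```text
clock: 17.6
eef_pos: [599.3, -24.6, 181.7]
tcp_rot: [-3.141, -0.0, -1.309]
force: [-1.8, -0.2, 6.1]
finger_gap: 23.5
```

```bash
python3 - <<'E'
from h import *
F=[]
for i in range(4):
    s=get_image("scene");F.append(get_state()["force"])
F=np.mean(F,0);print(F,"axial",F@[-.4535,-.1215,.883],"laty",F@[-.853,-.2286,-.4695],"latx",F@[.259,-.966,0],get_state()["clock"],get_state()["eef_pos"])
cv2.imwrite("pics/e15.png",np.clip(crop(s,285,185,40,50,10)[:,:,::-1].astype(float)*2.2,0,255).astype(np.uint8))
E
```

```text
[-1.51762131 -0.22374307  6.52974743] axial 6.481193031272561 laty -1.7200377751468718 latx -0.17692810942242526 17.8 [599.34414692 -24.59056224 181.75635512]
```

View pics/e15.png

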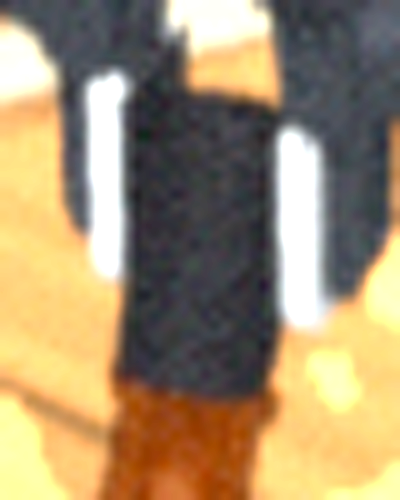

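Emit:
step_arm --pt "0 0.3 -0.6 0 -1" --pt "0 0.3 -0.6 0 -1" --pt "0 0 0 0 -1" --pt "0 0 0 0 -1" --pt "0 0 0 0 -1"

```text
clock: 18.42
eef_pos: [598.8, -24.7, 182.7]
tcp_rot: [-3.141, 0.0, -1.309]
force: [-0.5, -0.2, 5.1]
finger_gap: 23.5
```

```bash
python3 - <<'E'
from h import *
F=[]
for i in range(4):
    s=get_image("scene");F.append(get_state()["force"])
F=np.mean(F,0);print(F,"axial",F@[-.4535,-.1215,.883],"laty",F@[-.853,-.2286,-.4695],"latx",F@[.259,-.966,0],get_state()["clock"],get_state()["eef_pos"])
E
```

```text
[ 0.29386176 -0.43605691  4.9006561 ] axial 4.24699394424138 laty -2.451839507181788 latx 0.4973411704591229 18.625 [598.74711798 -24.79814753 182.65099771]
```

Emit:
step_arm --pt "0 -0.1 -0.6 0 -1" --pt "0 0 0 0 -1" --pt "0 0 0 0 -1" --pt "0 0 0 0 -1" --pt "0 0 0 0 -1"

```text
clock: 19.25
eef_pos: [598.6, -24.8, 183.1]
tcp_rot: [3.141, 0.0, -1.309]
force: [0.5, -0.9, 2.3]
finger_gap: 23.7
```

Emit:
step_arm --pt "0 0 0 0 -0.35" --pt "0 0 0 0 -0.3" --pt "0 0 0 0 -0.2" --pt "0 0 0 0 -0.1" --pt "0 0 0 0 0"

```text
clock: 19.88
eef_pos: [598.6, -24.8, 183.1]
tcp_rot: [3.142, 0.0, -1.309]
force: [0.4, -0.3, -0.4]
finger_gap: 42.5
```

```bash
python3 - <<'E'
from h import *
s=get_image("scene");st=get_state();print(st["force"],st["eef_pos"],st["finger_gap"],st["clock"])
cv2.imwrite("pics/e16.png",np.clip(crop(s,270,160,75,100,5.5)[:,:,::-1].astype(float)*1.8,0,255).astype(np.uint8))
E
```

```text
[-0.35010777 -0.18922688 -0.43702691] [598.65883038 -24.77499371 183.15517829] 43.05786904515286 19.925
```

View pics/e16.png

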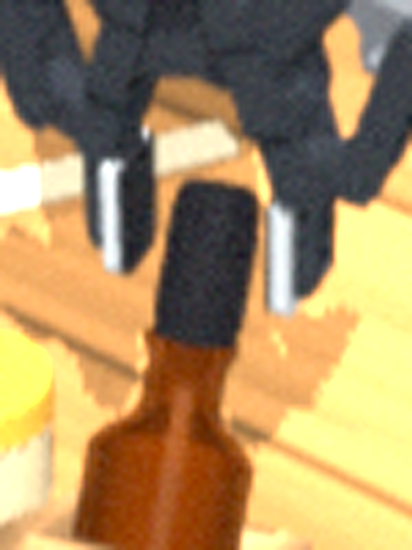

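Emit:
step_arm --pt "0 0 -10 0 0.1" --pt "0 5 -25 0 0.1" --pt "0 5 -40 0 0.1" --pt "0 10 -40 0 0.1" --pt "0 0 0 0 0.1"

```text
clock: 20.55
eef_pos: [580.2, -29.9, 302.4]
tcp_rot: [-3.135, -0.002, -1.31]
force: [0.1, -0.2, 0.3]
finger_gap: 46.9
```

Emit:
step_arm --pt "0 40 0 0 0.1" --pt "0 50 0 0 0.1" --pt "-40 20 0 0 0.1" --pt "-50 0 0 0 0.1" --pt "-50 0 0 0 0.1"

```text
clock: 21.18
eef_pos: [436.1, 77.8, 298.2]
tcp_rot: [-3.141, -0.0, -1.311]
force: [1.6, -0.2, 0.5]
finger_gap: 46.7
```

```bash
python3 - <<'E'
from h import *
s=get_image("scene");t=get_image("top");st=get_state();print(st["force"],st["eef_pos"],st["finger_gap"],st["clock"])
cv2.imwrite("pics/s17.png",s[:,:,::-1]);cv2.imwrite("pics/t17.png",t[:,:,::-1])
cv2.imwrite("pics/e17.png",np.clip(np.hstack([crop(s,270,175,70,100,5.5),crop(t,300,190,70,100,5.5)])[:,:,::-1].astype(float)*1.8,0,255).astype(np.uint8))
M=np.array([612.8,-21,101.3]);ax=np.array([-.4535,-.1215,.883])
for n in("scene","top"):print(n,proj(n,[M,M+44*ax]))
E
```

```text
[ 0.20248555 -0.41032984  0.55321803] [435.23328689  82.01079948 298.44587154] 46.755341794701806 21.275
scene [[303.68121043 221.8080704 ]
 [308.77523643 194.02683116]]
top [[340.99255077 246.69775051]
 [347.39483177 259.48324108]]
```

View pics/e17.png

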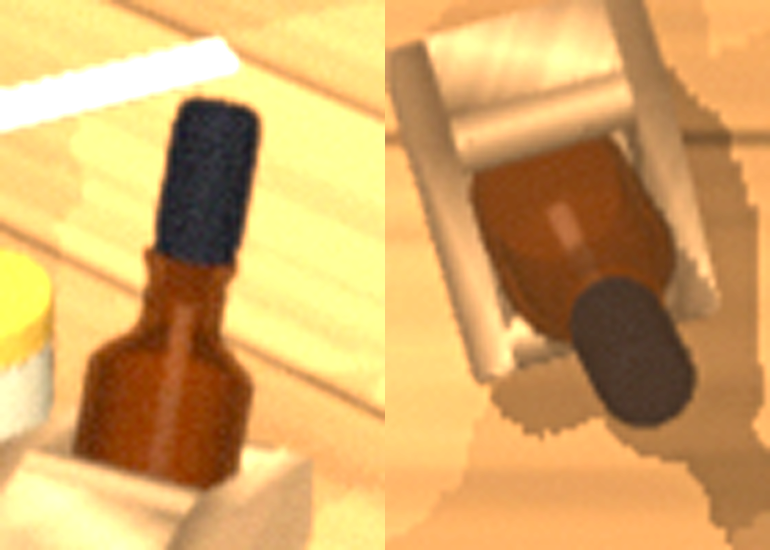

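View pics/t17.png

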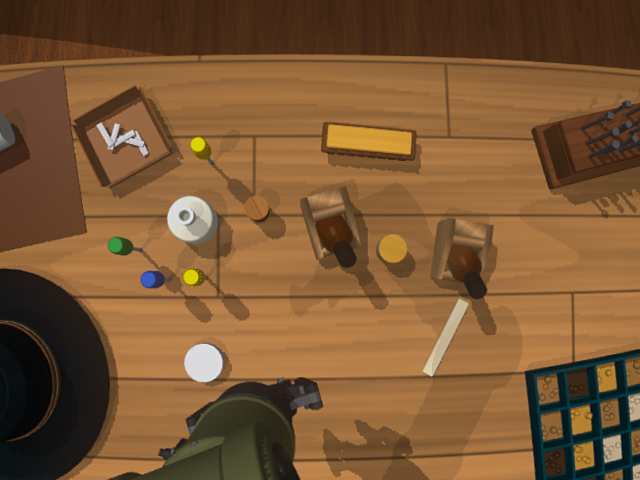

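```bash
python3 - <<'E'
from h import *
r={}
for n,(x0,y0,x1,y1) in{"scene":(290,185,325,228),"top":(325,232,365,272)}.items():
    im=cv2.imread(f"pics/{n[0]}17.png");g=im[y0:y1,x0:x1].astype(int)
    m=(g.max(2)<62)&(g[...,2]-g[...,0]<18 if n=="scene" else g[...,2]-g[...,0]<22)
    m=cv2.morphologyEx(m.astype(np.uint8),cv2.MORPH_OPEN,np.ones((3,3)))
    k,l,st,c=cv2.connectedComponentsWithStats(m);i=1+np.argmax(st[1:,4])
    ys,xs=np.where(l==i);p=np.c_[xs,ys].astype(np.float32);v=cv2.fitLine(p,2,0,.01,.01).ravel()
    cc=c[i]+[x0,y0];r[n]=cc,v;print(n,cc,st[i],"dir",np.degrees(np.arctan2(v[0],v[1])))
print(tri(r["scene"][0],r["top"][0]))
M=np.array([612.8,-21,101.3]);ax=np.array([-.4535,-.1215,.883]);print(M+22*ax)
for n in("scene","top"):
  q=proj(n,[M,M+44*ax]);d=q[0]-q[1];print(n,q.mean(0),np.degrees(np.arctan2(*d)))
# axis by intersecting the two planes
N=[]
for n in r:
    c,v=r[n];o,a=ray(n,c-8*v[:2]);_,b=ray(n,c+8*v[:2]);N.append(np.cross(a,b))
a=np.cross(*N);a/=np.linalg.norm(a);a*=np.sign(a[2]);print("axis",a,"angle deg to bottle",np.degrees(np.arccos(a@ax)),"lean",np.degrees(np.arccos(a[2])))
s0=cv2.imread("pics/top0.png");s1=cv2.imread("pics/top0.png")
E
```

```text
scene [307.195 208.02 ] [  9   9  17  29 400] dir 170.4637
top [345.89302326 253.81395349] [ 12  10  18  25 215] dir 27.269154
(array([600.83476048, -25.13582558, 119.09124135]), np.float64(2.8134757388621736))
[602.823 -23.673 120.726]
scene [306.22822343 207.91745078] -10.390451675799751
top [344.19369127 253.0904958 ] -153.40077299834667
axis [-0.36870728 -0.0774384   0.92631433] angle deg to bottle 5.982888060545093 lean 22.132613457554854
```

```bash
python3 - <<'E'
from h import *
def run(boxes,thr):
  r={}
  for n,(x0,y0,x1,y1) in boxes.items():
    im=cv2.imread(f"pics/{n[0]}17.png");g=im[y0:y1,x0:x1].astype(int)
    b=cv2.GaussianBlur(g.astype(np.float32),(0,0),.7)
    m=((b[...,2]<62)&(b[...,2]-b[...,0]<thr[n])).astype(np.uint8)
    k,l,st,c=cv2.connectedComponentsWithStats(m);i=1+np.argmax(st[1:,4])
    cnt=cv2.findContours((l==i).astype(np.uint8),0,1)[0][0];rc=cv2.minAreaRect(cnt)
    ys,xs=np.where(l==i);p=np.c_[xs,ys].astype(np.float32);v=cv2.fitLine(p,2,0,.01,.01).ravel()
    r[n]=c[i]+[x0,y0],v;print(n,r[n][0],st[i],rc[1],np.degrees(np.arctan2(v[0],v[1])))
  N=[]
  for n in r:
    c,v=r[n];o,a=ray(n,c-8*v[:2]);_,b=ray(n,c+8*v[:2]);N.append(np.cross(a,b))
  a=np.cross(*N);a/=np.linalg.norm(a);a*=np.sign(a[2])
  print(tri(r["scene"][0],r["top"][0]),"axis",a,"lean",np.degrees(np.arccos(a[2])),"az",np.degrees(np.arctan2(-a[1],-a[0])))
for T in(14,20,26):
  th={"scene":T,"top":T}
  print("T",T);run({"scene":(290,185,325,228),"top":(325,232,365,272)},th);run({"scene":(225,135,260,182),"top":(455,262,495,305)},th)
E
```

```text
T 14
scene [307.18276762 207.93733681] [  9   9  17  29 383] (13.953065872192383, 28.263900756835938) 169.9627Traceback (most recent call last):
  File "<stdin>", line 19, in <module>
  File "<stdin>", line 8, in run
    return _wrapfunc(a, 'argmax', axis=axis, out=out, **kwds)
    return bound(*args, **kwds)
ValueError: attempt to get argmax of an empty sequence
```

```bash
python3 - <<'E'
from h import *
def run(boxes,thr):
  r={}
  for n,(x0,y0,x1,y1) in boxes.items():
    im=cv2.imread(f"pics/{n[0]}17.png");g=im[y0:y1,x0:x1].astype(int)
    b=cv2.GaussianBlur(g.astype(np.float32),(0,0),.7)
    m=((b[...,2]<70)&(b[...,2]-b[...,0]<thr[n])).astype(np.uint8)
    k,l,st,c=cv2.connectedComponentsWithStats(m);i=1+np.argmax(st[1:,4])
    cnt=cv2.findContours((l==i).astype(np.uint8),0,1)[0][0];rc=cv2.minAreaRect(cnt)
    ys,xs=np.where(l==i);p=np.c_[xs,ys].astype(np.float32);v=cv2.fitLine(p,2,0,.01,.01).ravel()
    r[n]=c[i]+[x0,y0],v;print(n,r[n][0],st[i],rc[1],np.degrees(np.arctan2(v[0],v[1])))
  N=[]
  for n in r:
    c,v=r[n];o,a=ray(n,c-8*v[:2]);_,b=ray(n,c+8*v[:2]);N.append(np.cross(a,b))
  a=np.cross(*N);a/=np.linalg.norm(a);a*=np.sign(a[2])
  print(tri(r["scene"][0],r["top"][0]),"axis",a,"lean",np.degrees(np.arccos(a[2])),"az",np.degrees(np.arctan2(-a[1],-a[0])))
for T in(22,26,30):
  th={"scene":20,"top":T}
  print("T",T);run({"scene":(290,185,325,228),"top":(325,232,365,272)},th);run({"scene":(225,135,260,182),"top":(455,262,495,305)},th)
E
```

```text
T 22
scene [307.12373737 207.99494949] [  9   9  17  29 396] (14.310836791992188, 28.621673583984375) 169.81328
top [344.30116959 253.64912281] [ 10  10  20  24 342] (25.491174697875977, 15.205260276794434) 28.713362
(array([601.53592861, -23.56501131, 120.12205551]), np.float64(1.0203808172649043)) axis [-0.55005223 -0.20088588  0.81060928] lean 35.8444972888597 az 20.062818743752878
scene [241.98136646 148.71428571] [  0   0  35  36 805] (35.0, 34.0) 140.654
top [474.4516129  284.72311828] [ 10  10  21  26 372] (26.832815170288086, 15.652474403381348) 25.920916
(array([ 556.55084997, -202.1714464 ,  140.12499579]), np.float64(0.04079512363941121)) axis [0.86426785 0.47300474 0.17119463] lean 80.14271522748933 az -151.3085741368956
T 26
scene [307.12373737 207.99494949] [  9   9  17  29 396] (14.310836791992188, 28.621673583984375) 169.81328
top [344.32198953 253.58115183] [  9   9  21  26 382] (26.385601043701172, 16.54690170288086) 27.492975
(array([601.60556753, -23.55855807, 120.17097249]), np.float64(1.0986258337686)) axis [-0.47341694 -0.14134099  0.86942459] lean 29.608157799
[... 428 characters left out ...]
   9  17  29 396] (14.310836791992188, 28.621673583984375) 169.81328
top [344.33168317 253.48762376] [  9   9  22  26 404] (26.81572151184082, 17.318485260009766) 28.172602
(array([601.70717197, -23.53123708, 120.24841734]), np.float64(1.1847286353159712)) axis [-0.51254578 -0.17137823  0.84138358] lean 32.71348812334579 az 18.488218521993065
scene [241.98136646 148.71428571] [  0   0  35  36 805] (35.0, 34.0) 140.654
top [474.41428571 284.52857143] [  9   9  22  28 420] (28.125089645385742, 16.956279754638672) 26.545053
(array([ 556.78409278, -202.00911322,  140.30352009]), np.float64(0.08451266091816396)) axis [0.85216296 0.48641444 0.19292299] lean 78.87658424599971 az -150.28228442187674
```

```bash
python3 -c "
from bench import *
print(get_state()['clock'],get_state()['dq'].round(3));print(finish_job())"
```

```text
21.275 [ 0.054  0.015  0.078 -0.015  0.029  0.008  0.087]
the job is handed in; nothing more can be done
None
```

The black dauber is back in the open bottle with its cap on the lip and let go, and I handed the job in at 21.3 s.

**How it went:** The tool can only point down, so I gripped the cap, lifted the dauber part-way and levered its rod against the pot's rim. That tilted it in the grip to about 26.7° (the bottle leans 28°). I then pushed it down the bottle's axis until the cap sat on the lip.

**Forces:**
- At the seat, pushing about 1.1 mm further raised the measured axial force from 4.1 to 6.5 N, close to the rubber pad's 2.5 N per mm. That was the highest axial reading against the 15 N limit.
- I eased the push back (about 2.5 N total at the last reading), then opened the gripper and backed clear.

**Last checks:**
- **Cap position:** the cap's centre measured (601.6, -23.6, 120.2) mm against an expected (602.8, -23.7, 120.7), about 1.3 mm off. Neither view shows a gap at the lip.
- **Cap tilt:** this is less certain. With masks covering the whole cap it came out between 30° and 36°, and one incomplete mask gave 22°. All of these bracket 28°, but the two views do not pin it down well. The tightest evidence is that the cap sits flush on the lip.
- **Failed check:** the same tilt measurement on the closed bottle, meant as a comparison, failed because its mask took in the background.
- **Surroundings:** by eye in the last top picture, the loose things and the closed bottle are where they were. I did not measure them.
- **Arm motion:** the arm was clear of everything but still settling slightly (joint speeds below 0.09 rad/s) when I handed in.

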